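Sort the kiln furniture after unpacking

TASK

The kiln has been unpacked and its furniture lies mixed on the dark grey kiln shelf: put each piece into the wooden tray that already holds its kind, the two square props standing upright, the three-armed stilt and the clean disc lying flat; but the disc with blue glaze stuck to it goes flat into the tray with the grey rubbing brick, to be ground clean. The ceramic is brittle, so set each piece down rather than drop it, and leave the green dish standing undisturbed where it is on the shelf.

Things in the scene. Friction and masses are not known exactly. Their poses are not given: they have to be found in the camera images.
- prop_a_mid (a point): Square kiln prop, cream-tan ceramic, 38 x 38 mm and 50 mm tall with a 20 mm round bore from top to bottom, about 110 g, standing upright on the kiln shelf. The point is its centre, 25 mm above its underside; x and y are square to its sides, z is up along the bore. The two props are alike.
- prop_b_mid (a point): Square kiln prop, cream-tan ceramic, 38 x 38 mm and 50 mm tall with a 20 mm round bore from top to bottom, about 110 g, standing upright on the kiln shelf. The point is its centre, 25 mm above its underside; x and y are square to its sides, z is up along the bore. The two props are alike.
- stilt_mid (a point): White three-armed kiln stilt, 30 g, flat on the kiln shelf, points up: three bars 10 mm wide and 12 mm high reach 32 mm out from its centre, 120 degrees apart; 27 mm out on each a small cone rises 8 mm more. The point is in the hub, half-way up the bars, 6 mm above its underside; x runs out along one of the three bars, z up.
- disc_clean_mid (a point): Round kiln disc (biscuit), brick-pink ceramic, clean, 56 mm across and 10 mm thick, about 55 g, lying flat on the kiln shelf. The point is its centre, 5 mm above its underside; z is its axis, up.
- disc_glazed_mid (a point): Round kiln disc (biscuit), brick-pink ceramic with blobs of dark blue glaze stuck on its top (up to 4 mm high, none on the rim), 56 mm across and 10 mm thick, about 55 g, lying flat on the kiln shelf. The point is its centre, 5 mm above its underside; z is its axis, up.
- tray_props: For square props: one tan prop (50 mm tall) stands fixed at x = -58, y = 0 mm. Fixed open wooden tray, 180 (x) x 130 (y) x 28 mm high, walls and floor 8 mm thick; origin at table height under its centre, x along its long side (away from the robot), z up. In one of four places, left or right of the kiln shelf. Floor free from x = -38 to +82 mm, y = -57 to +57.
- tray_stilts: For stilts: one white stilt (20 mm high) lies fixed at x = -46, y = 0 mm. Fixed open wooden tray, 180 (x) x 130 (y) x 28 mm high, walls and floor 8 mm thick; origin at table height under its centre, x along its long side (away from the robot), z up. In one of four places, left or right of the kiln shelf. Floor free from x = -13 to +82 mm, y = -57 to +57.
- tray_discs: For clean discs: two pink discs, stacked 20 mm high, are fixed at x = -48, y = 0 mm. Fixed open wooden tray, 180 (x) x 130 (y) x 28 mm high, walls and floor 8 mm thick; origin at table height under its centre, x along its long side (away from the robot), z up. In one of four places, left or right of the kiln shelf. Floor free from x = -18 to +82 mm, y = -57 to +57.
- tray_grind: For pieces to be ground clean: a grey rubbing brick, 46 (x) x 96 (y) x 31 mm high, is fixed at x = -54, y = 0 mm. Fixed open wooden tray, 180 (x) x 130 (y) x 28 mm high, walls and floor 8 mm thick; origin at table height under its centre, x along its long side (away from the robot), z up. In one of four places, left or right of the kiln shelf. Floor free from x = -30 to +82 mm, y = -57 to +57.
- dish_mid (a point): Small green glazed dish, 68 mm across, 38 mm high, standing loose among the pieces; it stays there. The point is on its axis, 19 mm above its foot. All stand on the kiln shelf, a fixed dark grey slab 270 x 340 mm, top 15 mm above the table, in two rows of three, about 130 mm between rows and 110 mm along them.
Not all that is in view belongs to the job. Leave any pink or yellow look-alike of the part that bears dish_mid alone.

How it is judged (in metres and radians):
At the end, for the whole second after the job is handed in: Each piece lies in its own tray, centre within 75 mm (x) and 52 mm (y) of the tray's, level within 0.12 rad, right side up, at rest: props and stilt on the floor, discs on the floor or on the stack or brick there. The dish stands upright within 15 mm of its start (x of prop_a_mid in the frame of tray_props between -0.075 and 0.075 m and y of prop_a_mid in the frame of tray_props between -0.052 and 0.052 m and z of each of prop_a_mid, prop_b_mid in the frame of tray_props below 0.039 m and angle between each of prop_a_mid, prop_b_mid, stilt_mid, disc_clean_mid, disc_glazed_mid, dish_mid's own z axis and vertical below 0.12 rad and linear speed of each of prop_a, prop_b, stilt, disc_clean, disc_glazed below 0.02 m/s and x of prop_b_mid in the frame of tray_props between -0.075 and 0.075 m and y of prop_b_mid in the frame of tray_props between -0.052 and 0.052 m and x of stilt_mid in the frame of tray_stilts between -0.075 and 0.075 m and y of stilt_mid in the frame of tray_stilts between -0.052 and 0.052 m and z of stilt_mid in the frame of tray_stilts below 0.021 m and x of disc_clean_mid in the frame of tray_discs between -0.075 and 0.075 m and y of disc_clean_mid in the frame of tray_discs between -0.052 and 0.052 m and z of disc_clean_mid in the frame of tray_discs below 0.047 m and x of disc_glazed_mid in the frame of tray_grind between -0.075 and 0.075 m and y of disc_glazed_mid in the frame of tray_grind between -0.052 and 0.052 m and z of disc_glazed_mid in the frame of tray_grind below 0.047 m and distance of dish_mid from where it was at the start of the episode below 0.015 m); the robot touches nothing.
It fails at once if the celadon dish is pushed or lifted from its place (15 mm) (distance of dish_mid from where it was at the start of the episode above 0.015 m).
It fails at once if a piece is dropped: it falls free of the fingers faster than 0.7 m/s (a fall of some 25 mm) ((linear speed of prop_a above 0.7 m/s and contact force between prop_a and the fingers below 0.01 N) or (linear speed of prop_b above 0.7 m/s and contact force between prop_b and the fingers below 0.01 N) or (linear speed of stilt above 0.7 m/s and contact force between stilt and the fingers below 0.01 N) or (linear speed of disc_clean above 0.7 m/s and contact force between disc_clean and the fingers below 0.01 N) or (linear speed of disc_glazed above 0.7 m/s and contact force between disc_glazed and the fingers below 0.01 N)).
It also fails if it takes over 125 s, if anything falls off the work surface, if the arm or the gripper's body presses on something with over 40 N, if the wrist force passes 120 N, or if a joint passes its speed limit or range.

ROBOT

A 6-joint arm with a two-finger parallel gripper is mounted at the origin on the work surface. World frame = base frame: x ahead of the robot, y to its left, z up, the work surface at z = 0. Lengths are in m, angles in degrees, forces in N, time in s.
With the tool pointing down it reaches from about 0.4 to 0.925 m from the base axis. Payload 12.5 kg.
Tool frame: the origin (TCP) lies on the centre line of the jaws, within the pads' length; the fingertips stand 17 mm ahead of it and the grasp point (between the pads) lies 2 mm behind it; z points along the fingers, y is the direction in which the jaws open and shut (so a half turn about z gives the same grasp; the last joint's range is limited). The gripper opens to 95 mm and grips with 3 to 60 N. Pads are 20 mm wide; open, the fingers measure 119 mm over their backs; the gripper's body (75 mm by 180 mm) begins 59 mm behind the grasp point.
Start: joints at [61.1, 28.126, 89.318, -0, 62.55, -6.05], TCP at [0.243, 0.576, 0.232] pointing down, gripper open.
Joint ranges: [-177.58, 177.58], [-47.91, 125.51], [2.72, 160], [-65.01, 245.01], [3.68, 167.84], [-153.87, 153.87]. Speed limits (degrees/s): [127.2, 127.2, 159.86, 180, 180, 180].

INTERFACE

Orientations are given as [roll, pitch, yaw] about the fixed x, y, z axes, in that order (R = Rz(yaw) Ry(pitch) Rx(roll)).
In Python, from rig import r, cams, job gives the robot as it stands.
- The arm moves only by the tool drive_tool, never from a script. Its argument "series" is a list that holds one entry, the list of rows, each a list of 7 numbers: the turn, a rotation vector about the world's x, y, z each as a share of 5 degrees, from -1 to 1, then the shift along the world's x, y, z each as a share of 3 cm, from -1 to 1, then the opening, from 0 (shut) to 1 (fully open). A call has 1 to 12 rows; each row shifts and turns the pose as measured when the row begins; what a row does not reach is not made up. A row lasts 1/12 s, in which the tool goes at most 41.7 mm and 7.16 degrees, less where a joint would pass 70% of its speed; a pose out of reach is approached as far as the arm can. A call with a number of a shift or a turn outside -1 to 1 is refused whole. A call with a gripper value outside its range is refused whole. The fingers move at their own pace and stop on an object; "squeeze" is the grip in N (left out, the last holds). Time passes only in rows, so rows that do not move let the fingers close. It gives the time, the measured TCP pose, the force and the opening at its end, in the units of the state.
- r.observe(): the state, without advancing time (a new reading comes with each control period).
- cams.read_camera(name): name is "scene" or "top" or "wrist"; returns a dict with "pixels" (400x640x3 uint8, blue, green, red), "z_map" (400x640 float32, m along the optical axis (not along the pixel's ray), 0 where there is no reading), "fovy" (degrees; the focal length in pixels is half the picture's height over the tangent of half this angle, whatever the lens; pixels are square), "cx", "cy" (the principal point, pixels), "T" (4x4, takes a point from camera to world coordinates). Camera axes: x right, y down, z forward; pixel columns grow to the right and rows downward; lengths in m; the calibration is good to about 2 mm. A picture is of the moment at which its call begins.
- job.hand_in(): hands the job in, once; it reports no verdict.
The state is a dict: "time_s": time; "joints": joint angles; "joint_vel": joint speeds; "effort": joint torques, N m; "tool_pos": TCP position; "ee_rot": TCP orientation; "wrist_force": force on the tool from outside, world axes, zero at the start; "torque": the same for the moment, N m; "gripper_width": finger opening in m.
Only numpy, scipy, OpenCV 4.12 (cv2) and the standard library are available. Lean on these libraries where they do the work, as an engineer would, in place of code of your own. Each camera call takes 0.05 s, during which the arm holds its last target. There are 200 camera calls.

## Working session

There is one attempt and no reset: what is moved stays moved. The work goes in short steps, Python scripts to look and compute and a tool call to move; the robot and the scene stay as the last step left them, time stands still between calls to the robot, and variables do not carry over. Pictures are saved under pics/ and viewed, about 12 in all and at most 16, crops included, and the job is handed in when it is done.

Besides the shell and the picture viewer there is one more tool, called after ">>>" as name([rows], argument=value, ...), one row to a line, values as JSON. drive_tool: Moves the arm, as the interface text tells. Shift numbers are shares of 3 cm and turn numbers shares of 5 degrees, none past 1 either way. Its arguments: {"type":"object","properties":{"series":{"type":"array"},"squeeze":{"type":"number"}},"required":["series"]}

```bash
ls; mkdir -p pics
cat > h.py <<'E'
import numpy as np, cv2
from rig import r, cams, job
def cam(n):
    c=cams.read_camera(n); c={**c}; c['f']=200/np.tan(np.radians(c['fovy'])/2); return c
def plane(c,u,v,z):
    d=c['T'][:3,:3]@np.array([(u-c['cx'])/c['f'],(v-c['cy'])/c['f'],1]); o=c['T'][:3,3]
    return o+d*(z-o[2])/d[2]
def cloud(c):
    v,u=np.mgrid[0:400,0:640]; z=c['z_map']
    p=np.stack([(u-c['cx'])/c['f']*z,(v-c['cy'])/c['f']*z,z],-1)
    return p@c['T'][:3,:3].T+c['T'][:3,3]
E
python3 - <<'E'
from h import *
print(r.observe())
for n in ['top','scene']:
    c=cam(n); cv2.imwrite(f'pics/{n}0.png',c['pixels']); print(n,c['f'],c['cx'],c['cy'],c['T'].round(3).tolist(),(c['z_map']>0).mean())
E
```

```text
pics
{'time_s': 0.0, 'joints': array([ 6.11013759e+01,  2.81646605e+01,  8.93504424e+01, -2.20696113e-03,
        6.25490852e+01, -6.04927242e+00]), 'joint_vel': array([-0.04912092, -0.00175001, -0.05823929,  0.03076223,  0.0115686 ,
       -0.02372084]), 'effort': array([ 1.86598190e-03, -6.12641644e+01, -2.58181769e+01,  6.93926518e-02,
        4.81499650e-02, -3.63602226e-05]), 'tool_pos': array([0.24255834, 0.57576571, 0.23105427]), 'ee_rot': array([-1.79935963e+02, -4.81794702e-03,  1.57151664e+02]), 'wrist_force': array([-0.57908145,  0.15006493,  1.03457008]), 'torque': array([0.03232165, 0.01207076, 0.04313856]), 'gripper_width': 0.0952532757045775}
top 395.0414274191442 327.08753598263354 205.155356880547 [[0.029, -0.994, 0.107, 0.404], [-1.0, -0.029, 0.001, -0.002], [0.002, -0.107, -0.994, 1.089], [0.0, 0.0, 0.0, 1.0]] 0.99608984375
scene 437.2127700640125 323.27562499540863 206.4068465849893 [[0.584, 0.7, -0.411, 0.904], [0.812, -0.5, 0.301, -0.305], [0.005, -0.51, -0.86, 0.881], [0.0, 0.0, 0.0, 1.0]] 0.99592578125
```

View pics/top0.png

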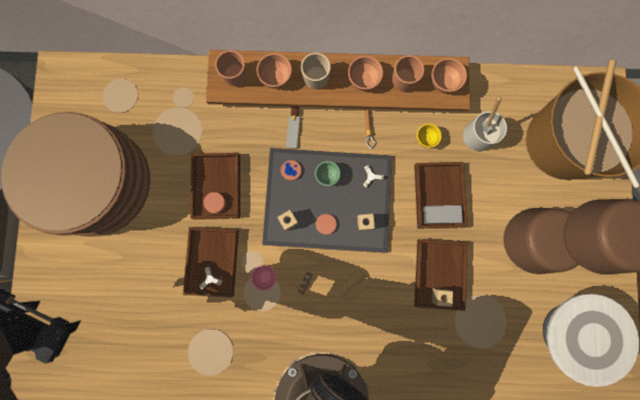

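View pics/scene0.png

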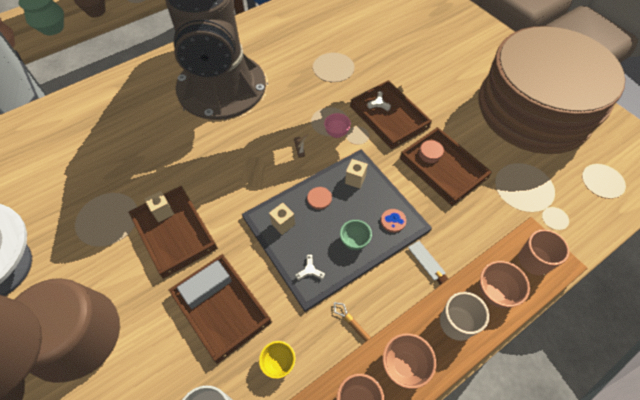

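The top view shows the rows: near row has prop (289,220), clean disc (326,224) and prop (366,222). The far row has glazed disc (291,170), dish (328,173) and stilt (372,177). The trays are discs (217,187), stilts (211,262), grind (441,195) and props (441,272). The scene view agrees.

Run:
```python
from h import *
from scipy import ndimage as nd
for n in ['top','scene']:
    c=cam(n); P=cloud(c); z=P[...,2]
    print(n,'shelf z',np.median(z[(abs(P[...,0]-.5)<.1)&(abs(P[...,1])<.1)]))
    reg=(P[...,0]>.33)&(P[...,0]<.64)&(abs(P[...,1]+.0)<.19)
    m=reg&(z>.0205)&(z<.09)
    L,k=nd.label(m)
    for i in range(1,k+1):
        q=L==i
        if q.sum()<25: continue
        p=P[q]; hi=np.percentile(p[:,2],95)
        t=p[p[:,2]>hi-.006] if hi>.045 else p
        rect=cv2.minAreaRect((t[:,:2]*1000).astype(np.float32))
        print(q.sum(),'mean',t.mean(0).round(4),'rect',np.round(rect[0],1),np.round(rect[1],1),round(rect[2],1),'bgr',c['pixels'][q].mean(0).round())
# trays: wall tops
    for sy,sx in [(1,0),(1,1),(-1,0),(-1,1)]:
        x0,x1=((.2,.425),(.41,.62))[sx]
        q=(P[...,0]>x0)&(P[...,0]<x1)&(P[...,1]*sy>.2)&(P[...,1]*sy<.40)&(z>.023)&(z<.0325)&(c['pixels'].max(-1)<150)
        p=P[q][:,:2]
        rect=cv2.minAreaRect((p*1000).astype(np.float32)); print('tray',sy,sx,q.sum(),np.round(rect[0],1),np.round(rect[1],1),round(rect[2],1))
```

```text
top shelf z 0.016614475055297118
319 mean [0.6115 0.1011 0.0254] rect [611.1 100.9] [53.9 55.1] 5.0 bgr [111. 101. 136.]
442 mean [0.6029 0.0007 0.0524] rect [6.002e+02 6.000e-01] [65.1 64.9] 46.5 bgr [ 88. 116.  93.]
142 mean [ 0.601  -0.1193  0.0274] rect [ 600.6 -125.6] [50.9 56.7] 87.5 bgr [186. 205. 213.]
213 mean [0.4729 0.1019 0.0652] rect [473.1 101.6] [38.  37.7] 32.2 bgr [114. 156. 183.]
333 mean [0.4671 0.0009 0.0251] rect [467.5   1. ] [53.3 53.3] 64.9 bgr [ 97. 126. 195.]
212 mean [ 0.4738 -0.1038  0.0653] rect [ 473.9 -103.7] [37.8 38.3] 7.4 bgr [123. 170. 198.]
80 mean [0.3439 0.1632 0.0341] rect [342.7 158.7] [60.6 22.7] 90.0 bgr [ 71.  67. 112.]
tray 1 0 537 [346.1 306.9] [131.3 156.5] 88.6
tray 1 1 682 [515.5 305.1] [209.9 134.9] 1.4
tray -1 0 606 [ 339.2 -311.2] [130.3 175.7] 87.7
tray -1 1 690 [ 515.2 -312. ] [212.7 132.4] 2.0
scene shelf z 0.017053656488586477
114 mean [0.3461 0.1541 0.0334] rect [343.1 159.2] [25.9 60.2] 0.0 bgr [ 85.  75. 124.]
442 mean [0.4758 0.1019 0.0655] rect [475.2 102.2] [38.5 43.4] 30.0 bgr [113. 149. 167.]
413 mean [0.4704 0.0008 0.0258] rect [469.6   1.5] [54.5 54.4] 82.4 bgr [110. 139. 211.]
509 mean [ 0.4765 -0.1031  0.0657] rect [ 475.6 -103. ] [39.9 38.9] 7.1 bgr [110. 147. 164.]
438 mean [0.6146 0.1003 0.0263] rect [613.6 101.1] [56.1 53.2] 86.5 bgr [140. 125. 160.]
722 mean [0.6019 0.0031 0.0532] rect [602.7   1.4] [65.7 66.2] 88.8 bgr [ 97. 122.  95.]
246 mean [ 0.6055 -0.1196  0.0278] rect [ 603.2 -124.5] [51.1 58.5] 88.3 bgr [206. 218. 221.]
tray 1 0 481 [347.7 307.1] [130.8 156.3] 88.5
tray 1 1 810 [515.1 304.7] [213.8 133.9] 2.2
tray -1 0 668 [ 340.  -310.4] [130.1 174.5] 87.7
tray -1 1 1103 [ 515.  -311.6] [213.6 130.3] 2.0
```

Run:
```python
from h import *
for n in ['top','scene']:
    c=cam(n); P=cloud(c); z=P[...,2]; p=c['pixels'].astype(int)
    for sy in (1,-1):
        q=(P[...,0]>.2)&(P[...,0]<.7)&(P[...,1]*sy>.265)&(P[...,1]*sy<.345)&(z>.022)&(z<.033)&(p.max(-1)<130)
        h,e=np.histogram(P[q][:,0],np.arange(.2,.72,.006)); print(n,sy,[(round(a,3),int(b)) for a,b in zip(e,h) if b>4])
    q=(np.hypot(P[...,0]-.603,P[...,1]+.122)<.05)&(p.min(-1)>150)
    v,u=np.nonzero(q)
    w=np.array([plane(c,a,b,.027 if n=='top' else .0235)[:2] for a,b in zip(u,v)])
    ctr=w.mean(0)
    for _ in range(3):
        d=w-ctr; rr=np.hypot(*d.T); a=np.arctan2(d[:,1],d[:,0])
        th=np.angle((rr**2*np.exp(3j*a)).sum())/3
        g=[]
        for k in range(3):
            t=th+k*2*np.pi/3; s=(abs((a-t+np.pi)%(2*np.pi)-np.pi)<.5)&(rr>.012)
            g.append(rr[s].max())
        break
    circ=cv2.minEnclosingCircle((w*1000).astype(np.float32))
    print(n,'stilt',len(w),ctr.round(4),'arms',np.degrees(th)%120,np.round(g,3),circ)
```

```text
top 1 [(np.float64(0.266), 41), (np.float64(0.272), 46), (np.float64(0.302), 6), (np.float64(0.44), 66), (np.float64(0.446), 18), (np.float64(0.47), 29), (np.float64(0.476), 59), (np.float64(0.482), 5), (np.float64(0.644), 49), (np.float64(0.65), 45)]
top -1 [(np.float64(0.248), 27), (np.float64(0.254), 69), (np.float64(0.26), 6), (np.float64(0.272), 5), (np.float64(0.278), 5), (np.float64(0.422), 50), (np.float64(0.428), 41), (np.float64(0.464), 43), (np.float64(0.47), 40), (np.float64(0.476), 17), (np.float64(0.632), 16), (np.float64(0.638), 62), (np.float64(0.644), 8)]
top stilt 127 [ 0.602  -0.1169] arms 26.91174672631957 [0.03  0.032 0.029] ((600.8911743164062, -115.30432891845703), 30.30630111694336)
scene 1 [(np.float64(0.266), 10), (np.float64(0.272), 66), (np.float64(0.278), 13), (np.float64(0.338), 5), (np.float64(0.44), 37), (np.float64(0.446), 64), (np.float64(0.476), 36), (np.float64(0.482), 48), (np.float64(0.644), 22), (np.float64(0.65), 75), (np.float64(0.656), 15)]
scene -1 [(np.float64(0.254), 37), (np.float64(0.26), 34), (np.float64(0.302), 54), (np.float64(0.422), 30), (np.float64(0.428), 124), (np.float64(0.434), 26), (np.float64(0.464), 18), (np.float64(0.47), 64), (np.float64(0.524), 80), (np.float64(0.638), 89), (np.float64(0.644), 122), (np.float64(0.686), 12)]
scene stilt 238 [ 0.6012 -0.1164] arms 26.857262984842528 [0.033 0.033 0.032] ((600.899658203125, -116.02745819091797), 32.81571960449219)
```

>>> drive_tool([
  [[0, 0, -1, 0.5, -1, 0, 0.8], [0, 0, -1, 0.5, -1, 0, 0.8], [0, 0, -1, 0.5, -1, 0, 0.8], [0, 0, -1, 0.5, -1, 0, 0.8], [0, 0, -1, 0.5, -1, 0, 0.8], [0, 0, -1, 0.5, -1, 0, 0.8], [0, 0, 0, 0.5, -1, 0, 0.8], [0, 0, 0, 0.5, -1, 0, 0.8]],
])

```text
time_s: 0.97
tool_pos: [0.3625, 0.3303, 0.2302]
ee_rot: [180.0, -0.0, 126.1]
wrist_force: [0.8, 0.1, -0.3]
gripper_width: 0.0762
```

>>> drive_tool([
  [[0, 0, -1, 0.465, -0.951, -0.45, 0.8], [0, 0, 0, 0.465, -0.951, -0.45, 0.8], [0, 0, 0, 0.465, -0.951, -0.45, 0.8], [0, 0, 0, 0.465, -0.951, -0.45, 0.8], [0, 0, 0, 0.465, -0.951, -0.45, 0.8], [0, 0, 0, 0.465, -0.951, -0.45, 0.8], [0, 0, 0, 0.465, -0.951, -0.45, 0.8], [0, 0, 0, 0.465, -0.951, -0.45, 0.8], [0, 0, 0, 0, 0, 0, 0.8]],
])

```text
time_s: 1.72
tool_pos: [0.4806, 0.0864, 0.1203]
ee_rot: [179.4, 0.0, 120.7]
wrist_force: [-1.2, -0.2, -0.3]
gripper_width: 0.076
```

Run:
```python
from h import *
c=cam('wrist'); cv2.imwrite('pics/w1.png',c['pixels']); print(r.observe()['tool_pos'],r.observe()['ee_rot'])
P=cloud(c); z=P[...,2]
q=(z>.059)&(z<.072)&(np.hypot(P[...,0]-.474,P[...,1]-.102)<.04)
rect=cv2.minAreaRect((P[q][:,:2]*1000).astype(np.float32)); print(q.sum(),P[q].mean(0),rect)
```

```text
[0.47969442 0.08794001 0.12100154] [1.79446777e+02 1.31798718e-02 1.20661117e+02]
2487 [0.47402172 0.10348177 0.06499431] ((474.5498046875, 102.4699935913086), (37.85335922241211, 38.94798278808594), 31.990556716918945)
```

View pics/w1.png

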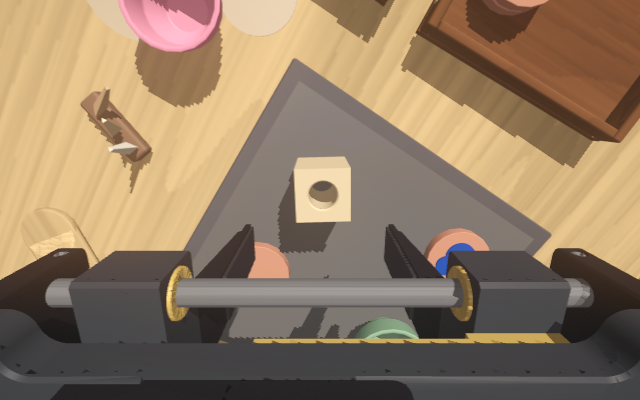

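Prop a lies at (323,190) in the wrist picture, about 15 mm from where the jaws are. Correcting, then descending and gripping.

>>> drive_tool([
  [[-0.06, 0.09, 0.1, -0.1, 0.25, 0, 0.8], [0, 0, 0, -0.09, 0.25, -0.2, 0.8], [0, 0, 0, 0, 0, -0.6, 0.7], [0, 0, 0, 0, 0, -0.7, 0.7], [0, 0, 0, 0, 0, -0.6, 0.7], [0, 0, 0, 0, 0, -0.35, 0.7], [0, 0, 0, 0, 0, 0, 0.7]],
], squeeze=25)

```text
time_s: 2.35
tool_pos: [0.471, 0.1132, 0.0472]
ee_rot: [179.7, 0.2, 121.7]
wrist_force: [0.1, -1.2, -0.1]
gripper_width: 0.0668
```

>>> drive_tool([
  [[0, 0, 0, 0.1, -0.25, 0, 0.7], [0, 0, 0, 0, 0, 0, 0.7], [0, 0, 0, 0, 0, 0, 0.7]],
])

```text
time_s: 2.6
tool_pos: [0.4733, 0.1084, 0.0484]
ee_rot: [179.7, 0.2, 122.0]
wrist_force: [-0.2, 0.7, 0.1]
gripper_width: 0.0665
```

>>> drive_tool([
  [[0, 0, 0, 0.05, -0.2, 0, 0.7], [0, 0, 0, 0, -0.05, 0, 0.0], [0, 0, 0, 0, 0, 0, 0.0], [0, 0, 0, 0, 0, 0, 0], [0, 0, 0, 0, 0, 0, 0], [0, 0, 0, 0, 0, 0, 0]],
])

```text
time_s: 3.1
tool_pos: [0.476, 0.1001, 0.051]
ee_rot: [179.5, 0.3, 121.9]
wrist_force: [0.1, -0.2, 0.1]
gripper_width: 0.0388
```

>>> drive_tool([
  [[0, 0, 0, 0, 0, 0.5, 0], [0, 0, 0, 0, 0, 1, 0], [0, 0, -0.5, -0.1, -0.4, 1, 0], [0, 0, -1, -0.26, -0.8, 0.7, 0], [0, 0, -1, -0.26, -1, 0.1, 0], [0, 0, -1, -0.26, -1, 0, 0], [0, 0, -1, -0.26, -1, 0, 0], [0, 0, -1, -0.26, -1, 0, 0], [0, 0, -0.8, -0.26, -1, 0, 0], [0, 0, -0.3, -0.26, -1, 0, 0], [0, 0, 0, -0.26, -1, 0, 0], [0, 0, 0, -0.26, -1, 0, 0]],
])

```text
time_s: 4.1
tool_pos: [0.3974, -0.1823, 0.1541]
ee_rot: [179.5, 0.2, 87.7]
wrist_force: [0.7, 0.0, -1.7]
gripper_width: 0.038
```

>>> drive_tool([
  [[0, 0, 0, -0.26, -1, 0, 0], [0, 0, 0, -0.26, -1, 0, 0], [0, 0, 0, -0.24, -0.9, -0.1, 0], [0, 0, 0, -0.2, -0.8, -0.2, 0], [0, 0, 0, -0.1, -0.6, -0.3, 0], [0, 0, 0, -0.05, -0.3, -0.4, 0], [0, 0, 0, 0, -0.1, -0.4, 0], [0, 0, 0, 0, 0, -0.2, 0], [0, 0, 0, 0, 0, 0, 0]],
])

```text
time_s: 4.85
tool_pos: [0.3583, -0.3362, 0.1038]
ee_rot: [179.4, 0.3, 87.2]
wrist_force: [-0.7, 0.2, -1.2]
gripper_width: 0.0378
```

Run:
```python
from h import *
c=cam('wrist'); cv2.imwrite('pics/w2.png',c['pixels']); print(r.observe()['tool_pos'],r.observe()['ee_rot'])
```

```text
[ 0.3584195  -0.33610651  0.10427236] [179.41716891   0.29435656  87.24169704]
```

View pics/w2.png

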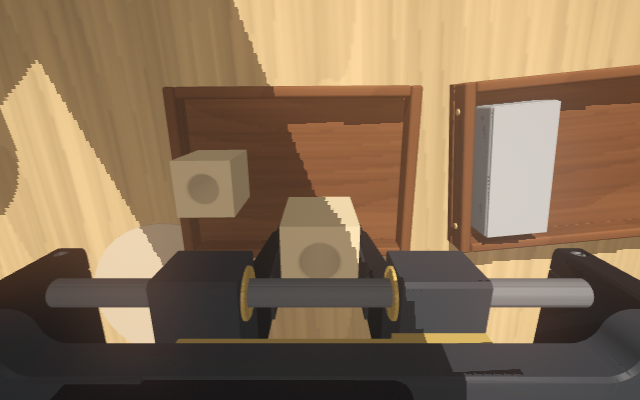

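>>> drive_tool([
  [[0, 0.1, 0, 0.05, 0, -0.3, 0], [0, 0, 0, 0, 0, -0.5, 0], [0, 0, 0, 0, 0, -0.5, 0], [0, 0, 0, 0, 0, -0.3, 0], [0, 0, 0, 0, 0, -0.1, 0], [0, 0, 0, 0, 0, 0, 0], [0, 0, 0, 0, 0, 0, 0]],
])

```text
time_s: 5.48
tool_pos: [0.3624, -0.3342, 0.0528]
ee_rot: [179.9, 0.5, 87.5]
wrist_force: [-0.8, 0.3, -0.8]
gripper_width: 0.0379
```

>>> drive_tool([
  [[0, 0, 0, 0, 0, -0.15, 0], [0, 0, 0, 0, 0, -0.1, 0], [0, 0, 0, 0, 0, -0.05, 0]],
])

```text
time_s: 5.73
tool_pos: [0.3631, -0.3346, 0.0448]
ee_rot: [179.8, 0.6, 87.5]
wrist_force: [0.8, -0.1, -0.5]
gripper_width: 0.0381
```

>>> drive_tool([
  [[0, 0, 0, 0, 0, -0.05, 0], [0, 0, 0, 0, 0, 0, 0]],
])

```text
time_s: 5.9
tool_pos: [0.363, -0.335, 0.044]
ee_rot: [179.8, 0.7, 87.5]
wrist_force: [0.5, 0.4, -1.3]
gripper_width: 0.0376
```

>>> drive_tool([
  [[0, 0, 0, 0, 0, -0.03, 0.1], [0, 0, 0, 0, 0, 0, 0.55], [0, -0.1, 0, 0, 0, 0, 0.58], [0, 0, 0, 0, 0, 0, 0.58], [0, 0, 0, 0, 0, 0.5, 0.58], [0, 0, 0, 0, 0, 1, 0.6], [0, 0, 0.3, 0.1, 0.2, 1, 0.7], [0, 0, 0.6, 0.4, 0.6, 0.3, 0.8], [0, 0, 0.6, 0.5, 1, 0, 0.8], [0, 0, 0.4, 0.5, 1, 0, 0.8], [0, 0, 0, 0.5, 1, 0, 0.8], [0, 0, 0, 0.5, 1, 0, 0.8]],
])

```text
time_s: 6.9
tool_pos: [0.4386, -0.1913, 0.1319]
ee_rot: [179.0, 0.8, 96.9]
wrist_force: [-0.2, 0.2, 1.1]
gripper_width: 0.0762
```

>>> drive_tool([
  [[0, 0, 0, 0.5, 1, 0, 0.8], [0, 0, 0, 0.3, 0.7, 0, 0.8], [0, 0, 0, 0.2, 0.4, 0, 0.8], [0, 0, 0, 0.1, 0.2, 0, 0.8], [0, 0, 0, 0, 0, 0, 0.75], [0, 0, 0, 0, 0, 0, 0.75]],
])

```text
time_s: 7.4
tool_pos: [0.4744, -0.1137, 0.1319]
ee_rot: [178.9, 0.8, 97.2]
wrist_force: [-0.4, -1.2, -0.0]
gripper_width: 0.0719
```

Run:
```python
from h import *
c=cam('top'); cv2.imwrite('pics/t2.png',c['pixels'][130:330,180:500].repeat(2,0).repeat(2,1)); P=cloud(c); z=P[...,2]
for x,y in ((.474,-.103),(.363,-.337)):
    q=(z>.048)&(z<.072)&(np.hypot(P[...,0]-x,P[...,1]-y)<.035); print(q.sum(),P[q].mean(0) if q.any() else 0)
c=cam('wrist');P=cloud(c); z=P[...,2]
q=(z>.059)&(z<.072)&(np.hypot(P[...,0]-.474,P[...,1]+.103)<.035)
rect=cv2.minAreaRect((P[q][:,:2]*1000).astype(np.float32)); print(q.sum(),rect)
o=r.observe();print(o['tool_pos'],o['ee_rot'])
```

```text
0 0
199 [ 0.36250201 -0.33189683  0.05744693]
2229 ((475.6530456542969, -103.14190673828125), (37.777774810791016, 38.962371826171875), 6.552353382110596)
[ 0.47421257 -0.11430342  0.13195963] [178.88192682   0.82215056  97.17177121]
```

View pics/t2.png

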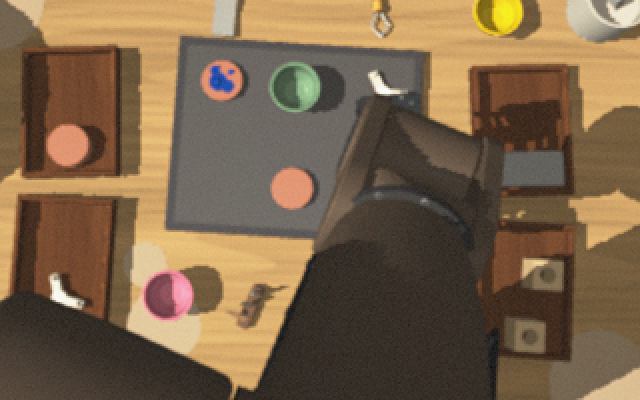

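Prop a stands in the tray at crop (543,275), top 57 mm; the near row still has the disc at (293,188). Next, prop b.

>>> drive_tool([
  [[0.13, 0.24, 0, 0.05, 0.25, 0, 0.75], [0, 0, 0, 0, 0.1, -0.4, 0.75], [0, 0, 0, 0, 0, -0.7, 0.7], [0, 0, 0, 0, 0, -0.7, 0.7], [0, 0, 0, 0, 0, -0.5, 0.7], [0, 0, 0, 0, 0, -0.3, 0.7], [0, 0, 0, 0, 0, 0, 0.7]],
])

```text
time_s: 8.08
tool_pos: [0.4745, -0.1106, 0.0521]
ee_rot: [179.8, 0.1, 96.6]
wrist_force: [-1.3, -0.6, 0.1]
gripper_width: 0.0668
```

>>> drive_tool([
  [[0, 0, 0, 0.05, 0.28, -0.12, 0.7], [0, 0, 0, 0, 0.05, -0.05, 0.6], [0, 0, 0, 0, 0, 0, 0], [0, 0, 0, 0, 0, 0, 0], [0, 0, 0, 0, 0, 0, 0], [0, 0, 0, 0, 0, 0, 0], [0, 0, 0, 0, 0, 0, 0]],
])

```text
time_s: 8.67
tool_pos: [0.477, -0.101, 0.0493]
ee_rot: [179.7, 0.2, 96.5]
wrist_force: [0.0, 0.4, -1.0]
gripper_width: 0.038
```

>>> drive_tool([
  [[0, 0, 0, 0, 0, 0.5, 0], [0, 0, 0, 0, 0, 1, 0], [0, 0, 0, 0, 0, 1, 0], [0, 0, -0.4, -0.3, -0.4, 0.4, 0], [0, 0, -0.6, -0.5, -0.8, 0, 0], [0, 0, -0.6, -0.6, -1, 0, 0], [0, 0, -0.1, -0.6, -1, 0, 0], [0, 0, 0, -0.6, -1, 0, 0], [0, 0, 0, -0.5, -0.8, 0, 0], [0, 0, 0, -0.25, -0.4, 0, 0], [0, 0, 0, -0.1, -0.15, -0.1, 0], [0, 0, 0, 0, 0, -0.2, 0]],
])

```text
time_s: 9.67
tool_pos: [0.3685, -0.2739, 0.1342]
ee_rot: [179.3, 0.4, 87.8]
wrist_force: [0.2, 0.4, -0.6]
gripper_width: 0.0379
```

>>> drive_tool([
  [[0.08, 0.14, 0, -0.2, -0.2, -0.3, 0], [0, 0, 0, -0.05, -0.05, -0.6, 0], [0, 0, 0, 0, 0, -0.7, 0], [0, 0, 0, 0, 0, -0.6, 0], [0, 0, 0, 0, 0, -0.4, 0], [0, 0, 0, 0, 0, -0.15, 0], [0, 0, 0, 0, 0, 0, 0], [0, 0, 0, 0, 0, 0, 0]],
])

```text
time_s: 10.33
tool_pos: [0.3616, -0.2768, 0.0432]
ee_rot: [-179.6, -0.2, 88.2]
wrist_force: [0.1, -1.1, -0.9]
gripper_width: 0.0381
```

>>> drive_tool([
  [[0, 0, 0, 0, 0, -0.03, 0.1], [0, 0, 0, 0, 0, 0, 0.55], [0, 0, 0, 0, 0, 0, 0.58], [0, 0, 0, 0, 0, 0, 0.58], [0, 0, 0, 0, 0, 0.5, 0.58], [0, 0, 0, 0, 0, 1, 0.6], [0, 0, 0, 0.1, 0.2, 1, 0.7], [0, 0, 0, 0.3, 0.6, 0.1, 0.8], [0, 0, 0, 0.4, 1, -0.1, 0.8], [0, 0, 0, 0.4, 1, 0, 0.8], [0, 0, 0, 0.4, 1, 0, 0.8], [0, 0, 0, 0.4, 1, 0, 0.8]],
])

```text
time_s: 11.33
tool_pos: [0.4241, -0.1332, 0.1268]
ee_rot: [179.8, 0.2, 87.7]
wrist_force: [0.8, -0.1, 0.5]
gripper_width: 0.0761
```

>>> drive_tool([
  [[0, 0, 0, 0.4, 1, 0, 0.8], [0, 0, 0, 0.4, 1, 0, 0.8], [0, 0, 0, 0.3, 0.8, 0, 0.8], [0, 0, 0, 0.2, 0.6, 0, 0.8], [0, 0, 0, 0.1, 0.3, -0.2, 0.8], [0, 0, 0, 0.1, 0.1, -0.4, 0.8], [0, 0, 0, 0, 0, -0.2, 0.8], [0, 0, 0, 0, 0, 0, 0.8]],
])

```text
time_s: 12.0
tool_pos: [0.4725, -0.0088, 0.1053]
ee_rot: [179.3, 0.3, 88.1]
wrist_force: [-0.3, -0.9, -0.5]
gripper_width: 0.076
```

```bash
cat >> h.py <<'E'
def disc(c,x,y,R=.045):
    P=cloud(c); z=P[...,2]; q=(z>.021)&(z<.035)&(np.hypot(P[...,0]-x,P[...,1]-y)<R)
    return q.sum(), np.round(cv2.minEnclosingCircle((P[q][:,:2]*1000).astype(np.float32))[0],1), P[q].mean(0).round(4)
E
python3 - <<'E'
from h import *
c=cam('wrist'); print(disc(c,.469,.001)); cv2.imwrite('pics/w3.png',c['pixels'])
o=r.observe();print(o['tool_pos'],o['ee_rot'])
c=cam('top'); P=cloud(c); z=P[...,2]
for x,y in ((.362,-.28),(.363,-.335)):
    q=(z>.048)&(z<.072)&(np.hypot(P[...,0]-x,P[...,1]-y)<.025); print(q.sum(),P[q].mean(0) if q.any() else 0)
E
```

```text
(np.int64(3951), array([469. ,   1.8]), array([0.4688, 0.0027, 0.0252]))
[ 0.47249067 -0.00900309  0.10569611] [179.26297789   0.29402626  88.03742428]
189 [ 0.36083    -0.27827237  0.05729305]
189 [ 0.3623238  -0.33295915  0.05741807]
```

>>> drive_tool([
  [[0.06, 0.15, 0, -0.13, 0.3, -0.3, 0.8], [0, 0, 0, 0, 0.1, -0.5, 0.8], [0, 0, 0, 0, 0, -0.6, 0.8], [0, 0, 0, 0, 0, -0.4, 0.8], [0, 0, 0, 0, 0, -0.2, 0.8], [0, 0, 0, 0, 0, -0.1, 0.8], [0, 0, 0, 0, 0, 0, 0.8], [0, 0, 0, 0, 0, 0, 0.8]],
])

```text
time_s: 12.77
tool_pos: [0.4672, 0.0018, 0.0409]
ee_rot: [-179.9, -0.0, 87.6]
wrist_force: [-0.3, 0.4, -0.2]
gripper_width: 0.076
```

>>> drive_tool([
  [[0, 0, 0, 0.05, 0, -0.18, 0.8], [0, 0, 0, 0, 0, -0.06, 0.6], [0, 0, 0, 0, 0, -0.03, 0.3], [0, 0, 0, 0, 0, -0.03, 0], [0, 0, 0, 0, 0, -0.03, 0], [0, 0, 0, 0, 0, 0, 0], [0, 0, 0, 0, 0, 0, 0]],
], squeeze=20)

```text
time_s: 13.35
tool_pos: [0.4693, 0.0017, 0.0326]
ee_rot: [179.9, -0.0, 87.6]
wrist_force: [0.5, 0.5, -0.8]
gripper_width: 0.0556
```

>>> drive_tool([
  [[0, 0, 0, 0, 0, 0.5, 0], [0, 0, 0, 0, 0, 1, 0], [0, 0, 0, 0.1, 0.2, 1, 0], [0, 0, 0, 0.3, 0.6, 0.6, 0], [0, 0, 0, 0.4, 1, 0, 0], [0, 0, 0, 0.42, 1, 0, 0], [0, 0, 0, 0.42, 1, 0, 0], [0, 0, 0, 0.42, 1, 0, 0], [0, 0, 0, 0.42, 1, 0, 0], [0, 0, 0, 0.42, 1, 0, 0], [0, 0, 0, 0.42, 1, 0, 0], [0, 0, 0, 0.42, 0.9, 0, 0]],
])

```text
time_s: 14.35
tool_pos: [0.5825, 0.2713, 0.1317]
ee_rot: [179.9, -0.1, 87.1]
wrist_force: [0.6, 0.0, -0.2]
gripper_width: 0.0552
```

>>> drive_tool([
  [[0, 0, 0, 0.2, 0.6, 0, 0], [0, 0, 0, 0.1, 0.3, 0, 0], [0, 0, 0, 0, 0.1, 0, 0], [0, 0, 0, 0, 0, 0, 0], [0, 0, 0, 0, 0, 0, 0]],
])

```text
time_s: 14.77
tool_pos: [0.5917, 0.307, 0.13]
ee_rot: [179.9, -0.1, 87.4]
wrist_force: [0.3, -1.1, -0.1]
gripper_width: 0.0555
```

Run:
```python
from h import *
c=cam('wrist'); cv2.imwrite('pics/w4.png',c['pixels'])
o=r.observe();print(o['tool_pos'],o['ee_rot'])
```

```text
[0.59169441 0.30669732 0.13003407] [ 1.79936443e+02 -8.71322727e-02  8.73952159e+01]
```

View pics/w4.png

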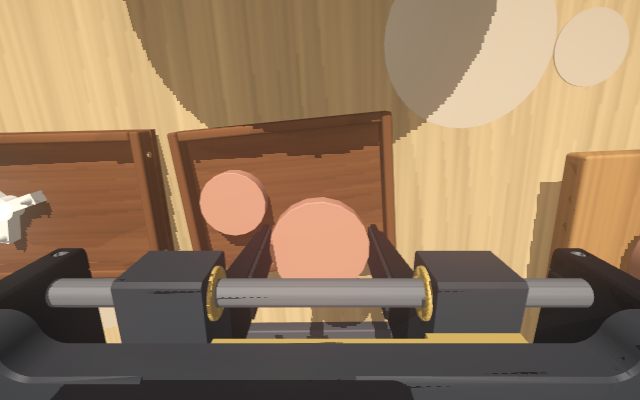

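The disc is held level at (320,240), clear of the stack at (233,203). I'll lower it now.

>>> drive_tool([
  [[0, 0, 0, 0.06, 0, -0.4, 0], [0, 0, 0, 0, 0, -0.7, 0], [0, 0, 0, 0, 0, -0.8, 0], [0, 0, 0, 0, 0, -0.7, 0], [0, 0, 0, 0, 0, -0.4, 0], [0, 0, 0, 0, 0, -0.2, 0], [0, 0, 0, 0, 0, 0, 0], [0, 0, 0, 0, 0, 0, 0]],
])

```text
time_s: 15.48
tool_pos: [0.5939, 0.2995, 0.0291]
ee_rot: [179.9, -0.1, 87.0]
wrist_force: [0.5, -0.1, -0.4]
gripper_width: 0.0549
```

>>> drive_tool([
  [[0, 0, 0, 0, 0, -0.06, 0], [0, 0, 0, 0, 0, -0.03, 0], [0, 0, 0, 0, 0, 0, 0.66], [0, 0, 0, 0, 0, 0, 0.68], [0, 0, 0, 0, 0, 0, 0.68], [0, 0, 0, 0, 0, 0.4, 0.68], [0, 0, 0, 0, 0, 0.8, 0.68], [0, 0, 0, 0, 0, 1, 0.68], [0, 0, 0, 0, -0.2, 0.7, 0.75], [0, 0, 0, 0, -0.6, 0.2, 0.8], [0, 0, 0, 0.1, -1, 0, 0.8], [0, 0, 0, 0.1, -1, 0, 0.8]],
])

```text
time_s: 16.48
tool_pos: [0.6006, 0.2191, 0.1342]
ee_rot: [179.3, -0.3, 87.4]
wrist_force: [0.5, -1.0, 0.6]
gripper_width: 0.0757
```

>>> drive_tool([
  [[0, 0, 0, 0.1, -1, 0, 0.8], [0, 0, 0, 0.1, -0.8, 0, 0.8], [0, 0, 0, 0.1, -0.5, -0.2, 0.8], [0, 0, 0, 0.1, -0.3, -0.3, 0.8], [0, 0, 0, 0, -0.1, -0.2, 0.8], [0, 0, 0, 0, 0, 0, 0.8], [0, 0, 0, 0, 0, 0, 0.8]],
])

```text
time_s: 17.07
tool_pos: [0.6142, 0.1308, 0.1201]
ee_rot: [178.8, -0.4, 87.2]
wrist_force: [-0.0, -0.1, 0.3]
gripper_width: 0.0761
```

Run:
```python
from h import *
c=cam('wrist'); print('glazed',disc(c,.613,.101)); cv2.imwrite('pics/w5.png',c['pixels'])
o=r.observe();print(o['tool_pos'],o['ee_rot'])
for n in ('top','scene'):
    c=cam(n); P=cloud(c); q=(np.hypot(P[...,0]-.595,P[...,1]-.3)<.022); print(n,q.sum(),np.percentile(P[q][:,2],[5,50,95]).round(4)); 
    p=c['pixels'].astype(int); q=(np.hypot(P[...,0]-.595,P[...,1]-.3)<.045)&(p[...,2]-p[...,0]>50)&(p[...,2]>150); print(P[q].mean(0).round(3))
```

```text
glazed (np.int64(3176), array([613.8, 102.3]), array([0.6138, 0.1036, 0.0258]))
[0.61416074 0.1310235  0.12005881] [178.78381582  -0.41850262  87.24585088]
top 13 [0.0153 0.0177 0.0193]
[0.594 0.324 0.014]
scene 100 [0.0166 0.0195 0.022 ]
[0.592 0.314 0.018]
```

>>> drive_tool([
  [[-0.08, 0.24, 0, 0, -0.5, 0, 0.8], [0, 0, 0, 0, -0.4, -0.3, 0.8], [0, 0, 0, 0, -0.1, -0.6, 0.8], [0, 0, 0, 0, 0, -0.7, 0.8], [0, 0, 0, 0, 0, -0.5, 0.8], [0, 0, 0, 0, 0, -0.3, 0.8], [0, 0, 0, 0, 0, -0.1, 0.8], [0, 0, 0, 0, 0, 0, 0.8], [0, 0, 0, 0, 0, 0, 0.8]],
])

```text
time_s: 17.97
tool_pos: [0.6138, 0.1032, 0.0413]
ee_rot: [179.7, -0.0, 87.6]
wrist_force: [-0.1, -0.0, 0.1]
gripper_width: 0.0762
```

>>> drive_tool([
  [[0, 0.05, 0, 0, 0, -0.18, 0.8], [0, 0, 0, 0, 0, -0.06, 0.6], [0, 0, 0, 0, 0, -0.03, 0.3], [0, 0, 0, 0, 0, -0.03, 0], [0, 0, 0, 0, 0, -0.02, 0], [0, 0, 0, 0, 0, 0, 0], [0, 0, 0, 0, 0, 0, 0]],
])

```text
time_s: 18.55
tool_pos: [0.6151, 0.1036, 0.0338]
ee_rot: [179.7, -0.1, 87.6]
wrist_force: [0.4, 0.2, -0.8]
gripper_width: 0.0555
```

>>> drive_tool([
  [[0, 0, 0, 0, 0, 0.5, 0], [0, 0, 0, 0, 0, 1, 0], [0, 0, 0, 0, 0, 1, 0], [0, 0, 0, 0, -0.4, 0.8, 0], [0, 0, 0, -0.05, -0.8, 0.1, 0], [0, 0, 0, -0.1, -1, 0, 0], [0, 0, 0, -0.1, -1, 0, 0], [0, 0, 0, -0.1, -1, 0, 0], [0, 0, 0, -0.1, -1, 0, 0], [0, 0, 0, -0.1, -1, 0, 0], [0, 0, 0, -0.1, -1, 0, 0], [0, 0, 0, -0.1, -1, 0, 0]],
])

```text
time_s: 19.55
tool_pos: [0.5902, -0.1467, 0.1421]
ee_rot: [179.5, -0.0, 88.1]
wrist_force: [0.5, -0.2, -0.6]
gripper_width: 0.0555
```

>>> drive_tool([
  [[0, 0, 0, -0.1, -1, 0, 0], [0, 0, 0, -0.1, -1, 0, 0], [0, 0, 0, -0.05, -0.9, 0, 0], [0, 0, 0, 0, -0.7, 0, 0], [0, 0, 0, 0, -0.4, 0, 0], [0, 0, 0, 0, -0.1, 0, 0], [0, 0, 0, 0, 0, 0, 0]],
])

```text
time_s: 20.13
tool_pos: [0.58, -0.2815, 0.1424]
ee_rot: [179.5, 0.0, 87.8]
wrist_force: [-0.3, -0.5, -0.6]
gripper_width: 0.056
```

Run:
```python
from h import *
c=cam('wrist'); cv2.imwrite('pics/w6.png',c['pixels'])
o=r.observe();print(o['tool_pos'],o['ee_rot'])
```

```text
[ 0.58005497 -0.28098177  0.14237416] [1.79474049e+02 3.78912003e-02 8.78202562e+01]
```

View pics/w6.png

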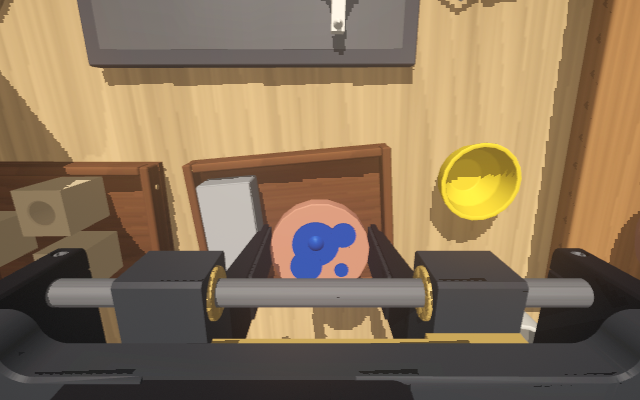

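The glazed disc is held level at (320,245), right of the brick (225,220). It needs another 30 mm in −y before lowering.

>>> drive_tool([
  [[0, 0.1, 0, 0.1, -0.4, 0, 0], [0, 0, 0, 0.05, -0.4, -0.3, 0], [0, 0, 0, 0, -0.15, -0.6, 0], [0, 0, 0, 0, 0, -0.8, 0], [0, 0, 0, 0, 0, -0.8, 0], [0, 0, 0, 0, 0, -0.6, 0], [0, 0, 0, 0, 0, -0.3, 0], [0, 0, 0, 0, 0, -0.1, 0], [0, 0, 0, 0, 0, 0, 0], [0, 0, 0, 0, 0, 0, 0]],
])

```text
time_s: 21.02
tool_pos: [0.5869, -0.3018, 0.0314]
ee_rot: [179.9, 0.0, 88.4]
wrist_force: [0.6, -0.7, -0.4]
gripper_width: 0.0551
```

>>> drive_tool([
  [[0, 0, 0, 0, 0, -0.08, 0], [0, 0, 0, 0, 0, -0.04, 0], [0, 0, 0, 0, 0, 0, 0.66], [0, 0, 0, 0, 0, 0, 0.68], [0, 0, 0, 0, 0, 0, 0.68], [0, 0, 0, 0, 0, 0.4, 0.68], [0, 0, 0, 0, 0, 0.8, 0.68], [0, 0, 0, 0, 0, 1, 0.68], [0, 0, 0, 0.1, 0.2, 0.6, 0.68], [0, 0, 0, 0.1, 0.6, 0.1, 0.6], [0, 0, 0, 0.1, 1, 0, 0.5], [0, 0, 0, 0.1, 1, 0, 0.42]],
])

```text
time_s: 22.02
tool_pos: [0.6002, -0.2217, 0.1293]
ee_rot: [179.3, 0.4, 88.0]
wrist_force: [0.8, 0.8, -0.5]
gripper_width: 0.0498
```

>>> drive_tool([
  [[0, 0, 0, 0.1, 0.8, 0, 0.42], [0, 0, 0, 0, 0.4, -0.2, 0.42], [0, 0, 0, 0, 0.1, -0.3, 0.42], [0, 0, 0, 0, 0, -0.1, 0.42], [0, 0, 0, 0, 0, 0, 0.42], [0, 0, 0, 0, 0, 0, 0.42]],
])

```text
time_s: 22.52
tool_pos: [0.6038, -0.1786, 0.1142]
ee_rot: [179.1, 0.4, 88.2]
wrist_force: [-0.8, -1.1, 0.6]
gripper_width: 0.04
```

Run:
```python
from h import *
c=cam('wrist'); cv2.imwrite('pics/w7.png',c['pixels'])
o=r.observe();print(o['tool_pos'],o['ee_rot'])
P=cloud(c); z=P[...,2]; q=(np.hypot(P[...,0]-.603,P[...,1]+.118)<.05)&(c['pixels'].min(-1)>140)&(z>.02)&(z<.04)
w=P[q]; print(q.sum(),w.mean(0).round(4),cv2.minEnclosingCircle((w[:,:2]*1000).astype(np.float32)))
t=w[w[:,2]>.0315]; 
if len(t)>8: print(cv2.kmeans(t.astype(np.float32),3,None,(3,50,1e-5),5,0)[2].round(4))
c=cam('top'); P=cloud(c); q=(np.hypot(P[...,0]-.587,P[...,1]+.302)<.022); print(q.sum(),np.percentile(P[q][:,2],[5,50,95]).round(4))
```

```text
[ 0.60374399 -0.17876807  0.11421241] [179.05433939   0.4433217   88.18998906]
1764 [ 0.6026 -0.1174  0.0275] ((602.6286010742188, -118.08866882324219), 32.09556579589844)
[[ 0.5802 -0.1028  0.0338]
 [ 0.6264 -0.1055  0.0335]
 [ 0.6011 -0.1445  0.0335]]Traceback (most recent call last):
  File "<stdin>", line 8, in <module>
    return _quantile_unchecked(
        a, q, axis, out, overwrite_input, method, keepdims, weights)
    return _ureduce(a,
                    func=_quantile_ureduce_func,
    ...<5 lines>...
                    overwrite_input=overwrite_input,
                    method=method)
    r = func(a, **kwargs)
    result = _quantile(arr,
                       quantiles=q,
    ...<2 lines>...
                       out=out,
                       weights=wgt)
    slices_having_nans = np.isnan(arr[-1, ...])
                                  ~~~^^^^^^^^^
IndexError: index -1 is out of bounds for axis 0 with size 0
```

View pics/w7.png

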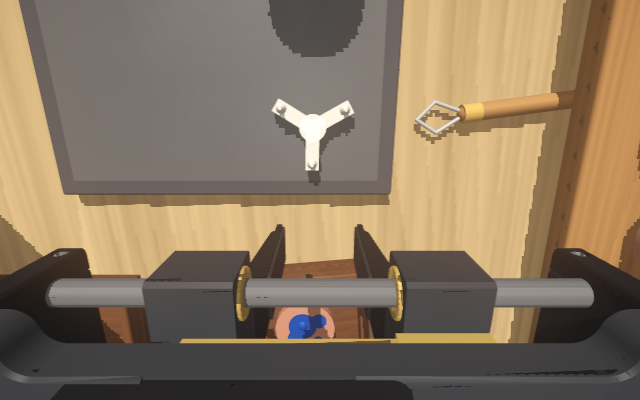

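The stilt is at (313,130) with one bar pointing straight towards the jaws (313,165). The glazed disc is flat in the grinding tray at (305,325).

>>> drive_tool([
  [[0.09, 0.19, -0.24, -0.04, 0.5, 0, 0.42], [0, 0, 0, -0.02, 0.5, -0.3, 0.42], [0, 0, 0, 0, 0.3, -0.5, 0.42], [0, 0, 0, 0, 0.05, -0.6, 0.42], [0, 0, 0, 0, 0, -0.4, 0.42], [0, 0, 0, 0, 0, -0.15, 0.42], [0, 0, 0, 0, 0, 0, 0.42], [0, 0, 0, 0, 0, 0, 0.42]],
])

```text
time_s: 23.28
tool_pos: [0.6014, -0.1388, 0.0515]
ee_rot: [179.9, 0.1, 86.8]
wrist_force: [0.3, -0.2, 0.3]
gripper_width: 0.0401
```

>>> drive_tool([
  [[0, 0, 0, 0, 0, -0.25, 0.42], [0, 0, 0, 0, 0, -0.2, 0.42], [0, 0, 0, 0, 0, -0.1, 0.3], [0, 0, 0, 0, 0, -0.03, 0], [0, 0, 0, 0, 0, -0.02, 0], [0, 0, 0, 0, 0, 0, 0], [0, 0, 0, 0, 0, 0, 0]],
], squeeze=20)

```text
time_s: 23.87
tool_pos: [0.6023, -0.1397, 0.0336]
ee_rot: [179.7, 0.2, 86.8]
wrist_force: [0.4, 0.5, -0.2]
gripper_width: 0.0121
```

>>> drive_tool([
  [[0, 0, 0, 0, 0, 0, 0], [0, 0, 0, 0, 0, 0.4, 0], [0, 0, 0, 0, 0, 0.8, 0], [0, 0, 0, 0, 0, 1, 0], [0, 0, 0, -0.2, 0.4, 0.9, 0], [0, 0, 0, -0.4, 0.8, 0.2, 0], [0, 0, 0, -0.5, 1, 0, 0], [0, 0, 0, -0.5, 1, 0, 0], [0, 0, 0, -0.5, 1, 0, 0], [0, 0, 0, -0.5, 1, 0, 0], [0, 0, 0, -0.5, 1, 0, 0], [0, 0, 0, -0.5, 1, 0, 0]],
])

```text
time_s: 24.87
tool_pos: [0.4918, 0.0785, 0.1476]
ee_rot: [179.0, 0.2, 86.3]
wrist_force: [2.1, 0.5, 0.2]
gripper_width: 0.0101
```

>>> drive_tool([
  [[0, 0, 0, -0.5, 1, 0, 0], [0, 0, 0, -0.5, 1, 0, 0], [0, 0, 0, -0.5, 1, 0, 0], [0, 0, 0, -0.4, 0.8, 0, 0], [0, 0, 0, -0.2, 0.5, 0, 0], [0, 0, 0, -0.1, 0.2, 0, 0], [0, 0, 0, 0, 0, 0, 0], [0, 0, 0, 0, 0, 0, 0]],
])

```text
time_s: 25.53
tool_pos: [0.4191, 0.2239, 0.1557]
ee_rot: [178.5, 0.0, 86.7]
wrist_force: [-0.6, -0.6, -0.3]
gripper_width: 0.01
```

Run:
```python
from h import *
c=cam('wrist'); cv2.imwrite('pics/w8.png',c['pixels'])
o=r.observe();print(o['tool_pos'],o['ee_rot'])
```

```text
[0.41928369 0.22358429 0.15564917] [1.78480055e+02 2.21498358e-02 8.66223493e+01]
```

View pics/w8.png

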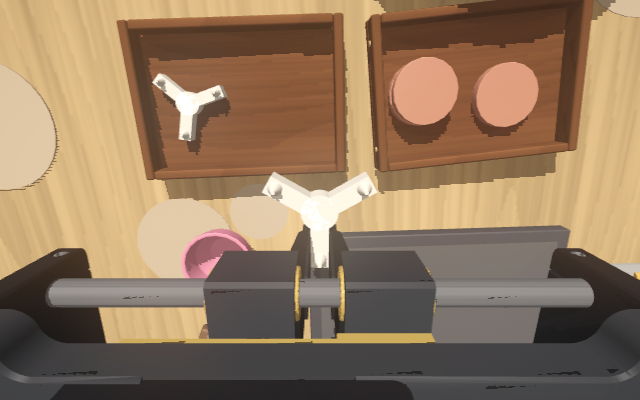

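The stilt is held at (320,210), level, short of its tray at (235,95). The clean disc lies beside the stack at (505,95).

>>> drive_tool([
  [[0, 0.3, 0, -0.3, 0.6, 0, 0], [0, 0, 0, -0.3, 0.7, 0, 0], [0, 0, 0, -0.2, 0.5, -0.2, 0], [0, 0, 0, -0.1, 0.2, -0.6, 0], [0, 0, 0, 0, 0, -0.9, 0], [0, 0, 0, 0, 0, -0.9, 0], [0, 0, 0, 0, 0, -0.7, 0], [0, 0, 0, 0, 0, -0.3, 0], [0, 0, 0, 0, 0, 0, 0], [0, 0, 0, 0, 0, 0, 0]],
])

```text
time_s: 26.42
tool_pos: [0.3996, 0.277, 0.0452]
ee_rot: [179.8, -0.0, 85.7]
wrist_force: [-0.4, 0.1, -0.2]
gripper_width: 0.0099
```

>>> drive_tool([
  [[0, 0, 0, -0.2, 0.1, -0.25, 0], [0, 0, 0, 0, 0, -0.15, 0], [0, 0, 0, 0, 0, -0.1, 0], [0, 0, 0, 0, 0, 0, 0], [0, 0, 0, 0, 0, 0, 0]],
])

```text
time_s: 26.83
tool_pos: [0.395, 0.2796, 0.0312]
ee_rot: [179.6, -0.1, 85.6]
wrist_force: [-0.4, -0.6, -0.8]
gripper_width: 0.0099
```

>>> drive_tool([
  [[0, 0, 0, 0, 0, -0.1, 0], [0, 0, 0, 0, 0, -0.04, 0], [0, 0, 0, 0, 0, 0, 0], [0, 0, 0, 0, 0, 0, 0]],
])

```text
time_s: 27.17
tool_pos: [0.3954, 0.28, 0.0274]
ee_rot: [179.5, -0.2, 85.6]
wrist_force: [0.6, 0.5, 1.0]
gripper_width: 0.0097
```

Near the floor, so I'll release, rise and back off.

>>> drive_tool([
  [[0, 0, 0, 0, 0, 0, 0.2], [0, 0, 0, 0, 0, 0, 0.35], [0, 0, 0, 0, 0, 0, 0.35], [0, 0, 0, 0, 0, 0.4, 0.35], [0, 0, 0, 0, 0, 0.8, 0.35], [0, 0, 0, 0, 0, 1, 0.35], [0, 0, 0, 0, 0, 1, 0.35], [0, 0, 0, 0, -0.5, 1, 0.5], [0, 0, 0, 0, -1, 0.6, 0.5], [0, 0, 0, 0, -1, 0.3, 0.5], [0, 0, 0, 0, -1, 0, 0.5], [0, 0, 0, 0, -0.5, 0, 0.5]],
])

```text
time_s: 28.17
tool_pos: [0.3938, 0.1577, 0.1878]
ee_rot: [179.4, -0.1, 86.0]
wrist_force: [-0.1, 0.7, 1.0]
gripper_width: 0.0475
```

>>> drive_tool([
  [[0, 0, 0, 0, -0.2, 0, 0.5], [0, 0, 0, 0, 0, 0, 0.5], [0, 0, 0, 0, 0, 0, 0.5], [0, 0, 0, 0, 0, 0, 0.5]],
])

```text
time_s: 28.5
tool_pos: [0.3939, 0.1499, 0.1885]
ee_rot: [179.3, -0.2, 85.7]
wrist_force: [-0.0, 0.7, 0.7]
gripper_width: 0.0476
```

Run:
```python
from h import *
a=cam('top'); b=cam('scene')
cv2.imwrite('pics/f_top.png',a['pixels']); cv2.imwrite('pics/f_sc.png',cv2.resize(b['pixels'][60:380,100:500],(800,640))[:600])
print(r.observe()['tool_pos'])
P=cloud(b); z=P[...,2]
for n,x,y,R in (('stilt',.396,.302,.028),('disc',.594,.301,.022),('glz',.587,-.302,.022),('a',.362,-.334,.017),('b',.361,-.278,.017),('dish',.602,.002,.04)):
    for c in (a,b):
        P=cloud(c); q=(np.hypot(P[...,0]-x,P[...,1]-y)<R)&(P[...,2]<.08); print(n,q.sum(),np.percentile(P[q][:,2],[5,50,95]).round(4) if q.any() else 0, P[q&(P[...,2]>.05)].mean(0).round(4) if n=='dish' and q.any() else '')
```

```text
[0.39387432 0.15009512 0.18841212]
stilt 0 0 
stilt 269 [0.0067 0.0133 0.023 ] 
disc 200 [0.0144 0.0178 0.0212] 
disc 220 [0.0162 0.0188 0.0214] 
glz 200 [0.0155 0.0192 0.0223] 
glz 372 [0.0173 0.0198 0.0225] 
a 137 [0.0121 0.0573 0.0606] 
a 183 [0.0362 0.0581 0.061 ] 
b 135 [0.0088 0.0574 0.0612] 
b 170 [0.0368 0.0581 0.0612] 
dish 651 [0.0141 0.0268 0.0532] [ 6.02e-01 -2.00e-04  5.26e-02]
dish 1081 [0.0151 0.0259 0.0545] [0.6012 0.0022 0.0535]
```

View pics/f_top.png

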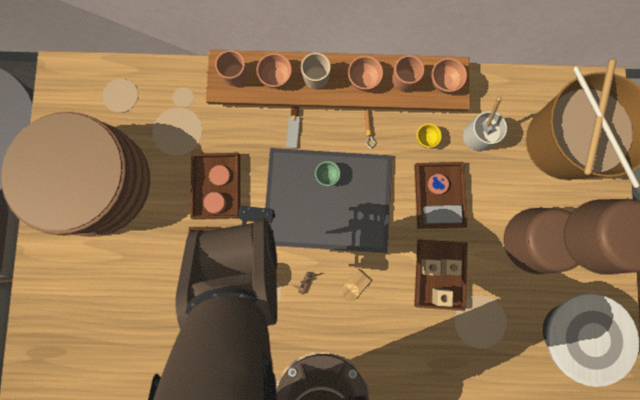

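View pics/f_sc.png

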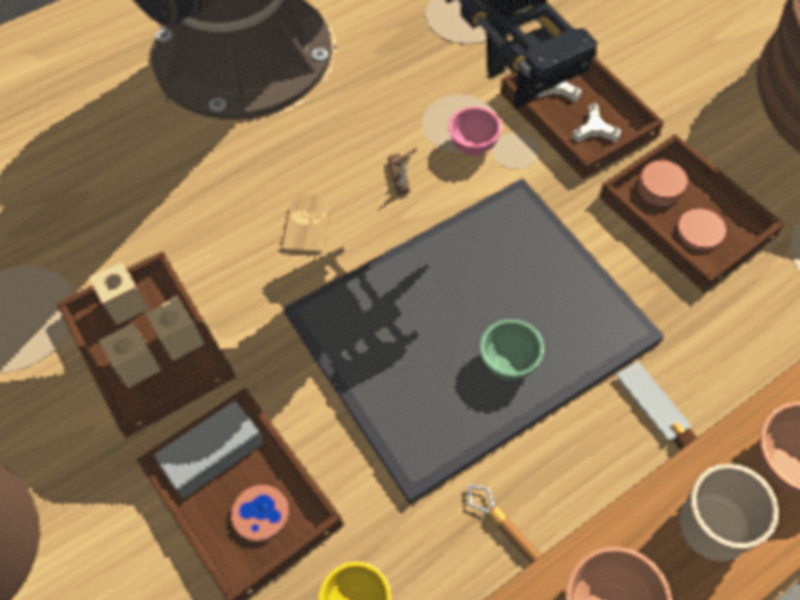

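The top and scene views both show the shelf empty except for the dish, at (328,173) in the top view. In the scene crop the stilt is at (597,125), the clean disc at (702,228), the glazed disc at (260,513) and the props at (133,355) and (175,330), each in its tray.

```bash
python3 -c "
from rig import job; print(job.hand_in())"
```

```text
the job is handed in; nothing more can be done
None
```

All five pieces are in their proper trays, and I handed the job in at about 28.5 s on the robot's clock, with the gripper clear and touching nothing. The hand-in gives no verdict.

| Piece | Where it is | Last check |
|---|---|---|
| Both square props | Upright in the prop tray | Tops measured at about 57–58 mm, which matches 50 mm props on the 8 mm floor |
| Three-armed stilt | Flat on the floor of the stilt tray, points up | Seen in the scene camera only; the arm hid it from the top camera |
| Clean disc | Flat on the floor of the disc tray, beside the stack | Top face at about 18–19 mm |
| Glazed disc | Flat on the floor of the tray with the rubbing brick | Top face at about 19–20 mm, including the glaze |

- **Dish:** it is upright at (0.602, 0.00) m, the same as at the start to within the 2–3 mm camera accuracy.
- **Release heights:** every piece was lowered to within about 2 mm of the tray floor before I opened the fingers.
- **Failed check:** an early check of the glazed disc from the top camera returned no reading because the arm was in the way. The later views confirmed it.
- **Disagreements:** the two fixed cameras differed by 2–3 mm in x. The arm also tended to overshoot or fall short, by up to 50 mm on the longest moves. I corrected the grasps, and the placings that were too far off, from the measured pose.

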